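# Close the draught cover over the loaded balance

## Task

Two identical laboratory balances stand open, and only one of them has a brass weight on its pan. Lower the hinged clear cover of the balance with the brass weight gently until it is fully closed, without letting it drop or slam, and let go. Leave the weight on its pan and leave the other balance's cover as it is.

Things in the scene. Friction and masses are not known exactly. Their poses are not given: they have to be found in the camera images.
- loaded_cover (a joint): Hinge angle (rad) of the cover to close. 0: shut, level on its stop, the rim (110 mm above the table) of a clear 120 x 140 mm chamber; grows as it swings up and back, to 1.75. Starts at 1.2 to 1.6. Cover about 0.25 kg, hinge friction about 0.1 N m: it stays put above 1.1 rad; let go lower (surely below 0.85) it falls and slams. Hinge level, 113 mm above the table, on the chamber's far side.
- loaded_cover_handle (a point): Middle of its handle: level round blue bar, 12 mm thick, 100 mm long, on two 12 mm arms at its ends, in the plane of the clear 8 mm thick plate (142 mm wide, blue rim), 35 mm beyond its free edge and 165 mm from the hinge axis. Frame turns with the cover: y along bar and hinge, x towards the hinge, z out of the outer face (up when shut). Shut, the bar overhangs the 42 mm high front panel.
- weight: Brass knobbed weight, 32 mm diameter, 36 mm tall, 0.2 kg; origin at the centre of its underside, z up. Stands loose on the steel pan (58 mm above the table) of the balance to be covered, 60 to 85 mm from the hinge axis. That white balance, 240 x 160 mm, is fixed to the table, turned up to 14 degrees from facing the robot, left or right of the other.
- spare_cover_handle (a point): Middle of the same blue handle bar on the open cover of the other, identical but empty balance, which must be left as it is; frame as for the first handle.

How it is judged:
By the outcome, as a careful person would: the job done as asked, in the order asked, and still so for the second after the job is handed in, with the robot touching nothing.
It also fails if it takes over 37 s, if anything falls off the work surface, if the arm or the gripper's body presses on something with over 40 N, if the wrist force passes 120 N, or if a joint passes its speed limit or range.

## Robot

A 6-joint arm with a two-finger parallel gripper is mounted at the origin on the work surface. World frame = base frame: x ahead of the robot, y to its left, z up, the work surface at z = 0. Lengths are in m, angles in rad, forces in N, time in s.
With the tool pointing down it reaches from about 0.35 to 0.975 m from the base axis. Payload 4.9 kg.
Tool frame: the origin (TCP) lies midway between the tips of the shut fingers; the grasp point (between the pads) lies 19 mm behind it (ctrl.tcp_to_grasp is the distance from the TCP to the grasp point, in m); z points along the fingers, y is the line along which they close (so a half turn about z gives the same grasp; the last joint's range is limited). The gripper opens to 85 mm and grips with 20 to 120 N. Pads are 22 mm wide; open, the fingers measure 114 mm over their backs; the gripper's body (76 mm by 85 mm) begins 54 mm behind the grasp point. The pads swing forward as they close: fully open they stand 13 mm farther back than shut.
Start: joints at [-1.262, 0.053, 1.613, -0, 1.476, -0.119], TCP at [0.259, -0.569, 0.231] pointing down, gripper open.
Joint ranges: [-3.01, 3.01], [-1.01, 2.22], [0.06, 2.58], [-1.02, 4.17], [0.09, 2.62], [-3.14, 3.14]. Speed limits (rad/s): [2.57, 2.57, 3.14, 3.14, 3.14, 3.14].

## Interface

Orientations are given as a rotation vector (axis times angle).
In Python, from station import ctrl gives the robot as it stands.
- The arm moves only by the tool drive_effector, called after "Emit:" in YAML: its name, and indented under it one key for each argument. Schema: {"type":"object","properties":{"ticks":{"type":"array","items":{"type":"array","prefixItems":[{"type":"number"},{"type":"array","items":{"type":"number"},"minItems":3,"maxItems":3},{"type":"array","items":{"type":"number"},"minItems":3,"maxItems":3}],"minItems":3,"maxItems":3},"minItems":1,"maxItems":20},"clamp_n":{"type":"number"},"only":{"type":"string"},"quiet":{"type":"boolean"},"lines":{"type":"string"}},"required":["ticks"],"additionalProperties":false}. ticks is a list of rows, 1 to 20 of them, each written [opening, [dx, dy, dz], [rx, ry, rz]]: the finger opening in m, then dx, dy, dz in normalised numbers (1 is 0.5 m), then a rotation vector rx, ry, rz in shares of pi/2 rad (1.0 is pi/2 rad); each row is the pose to reach, as a shift and turn from the pose commanded when the call began, along the tool's axes at that moment; what a row does not reach only later rows make up. A row lasts 1/12 s, in which the tool goes at most 0.0417 m and 0.125 rad, less where a joint would pass 70% of its speed; a pose out of reach is approached as far as the arm can. The fingers move at their own pace and stop on an object; clamp_n is the grip in N (left out, the last holds). Time passes only in rows, so rows that do not move let the fingers close. The tool returns the time, the measured TCP pose, the force, the opening and the grip force at its end. only (a regular expression) keeps the lines of the reply that match it, lines (a string "A,B") keeps lines A to B, and quiet returns only ok. Shift and turn numbers lie between -1 and 1, and a call with a number outside is refused. Input that does not fit is refused with a message, and nothing moves.
- ctrl.get_obs(): the state, without advancing time (a new reading comes with each control period).
- ctrl.get_image(name): name is "scene" or "top" or "wrist"; returns the picture (420x560x3 uint8, red, green, blue); there is no depth.
- ctrl.camera_params(name): a dict with "fx", "fy", "cx", "cy" (pixels), "T" (4x4, takes a point from camera to world coordinates); the wrist camera has in their place "tool_from_camera" (4x4, takes a point from camera to tool coordinates, whose origin is the TCP and whose axes are the flange's). Camera axes: x right, y down, z forward; pixel columns grow to the right and rows downward; lengths in m; the calibration is good to about 2 mm. A picture is of the moment at which its call begins: read the wrist's pose just before it. camera_params takes no time and is no camera call.
- ctrl.finish_job(): hands the job in; it is judged then, once.
The state is a dict: "t": time; "q": joint angles; "dq": joint speeds; "effort": joint torques, N m; "tool_pos": TCP position; "tool_rot": TCP orientation; "contact_force": force on the tool from outside, world axes, zero at the start; "wrist_torque": the same for the moment, N m; "opening": finger opening in m; "grip_force": force on a finger pad.
Only numpy, scipy, OpenCV 4.12 (cv2) and the standard library are available. Lean on these libraries where they do the work, as an engineer would, in place of code of your own. Each camera call takes 0.05 s, during which the arm holds its last target. There are 200 camera calls.

## Working session

There is one attempt and no reset: what is moved stays moved. The work goes in short steps, Python scripts to look and compute and a tool call to move; the robot and the scene stay as the last step left them, time stands still between calls to the robot, and variables do not carry over. Pictures are saved under pics/ and viewed, at most 10 in all, crops included, and the job is handed in when it is done.

```bash
ls; mkdir -p pics
```

Run:
```python
from station import ctrl
import cv2,numpy as np
for n in("scene","top"):
    im=ctrl.get_image(n);cv2.imwrite(f"pics/{n}0.png",im[:,:,::-1])
    p=ctrl.camera_params(n);print(n,p["fx"],p["cx"],p["cy"],np.round(p["T"],3).tolist())
print(ctrl.camera_params("wrist"))
o=ctrl.get_obs();print(o["t"],o["tool_pos"],o["tool_rot"],o["opening"],ctrl.tcp_to_grasp)
```

```text
pics
station.py
scene 452.16961815806303 276.1615773840708 209.83287685530817 [[-0.263, 0.708, -0.655, 1.018], [0.965, 0.201, -0.17, 0.131], [0.011, -0.677, -0.736, 0.69], [0.0, 0.0, 0.0, 1.0]]
top 491.9571773592449 283.0020515663634 212.0428625547917 [[0.027, -0.987, 0.157, 0.396], [-1.0, -0.026, 0.004, -0.017], [0.0, -0.157, -0.988, 0.931], [0.0, 0.0, 0.0, 1.0]]
{'fx': 294.0040830338756, 'fy': 294.0040830338756, 'cx': 281.8400325053152, 'cy': 206.59750551492417, 'tool_from_camera': array([[-4.59266703e-04, -9.55045466e-01, -2.96459015e-01,
         7.78294030e-02],
       [ 9.99999819e-01, -5.54029239e-04,  2.35636257e-04,
         1.79700958e-04],
       [-3.89290301e-04, -2.96458853e-01,  9.55045547e-01,
        -1.41117233e-01],
       [ 0.00000000e+00,  0.00000000e+00,  0.00000000e+00,
         1.00000000e+00]])}
0.1 [ 0.25911713 -0.56814986  0.23019532] [-3.06824435e+00 -6.66436022e-01  2.97506505e-04] 0.08554003230517775 0.0187
```

View pics/scene0.png

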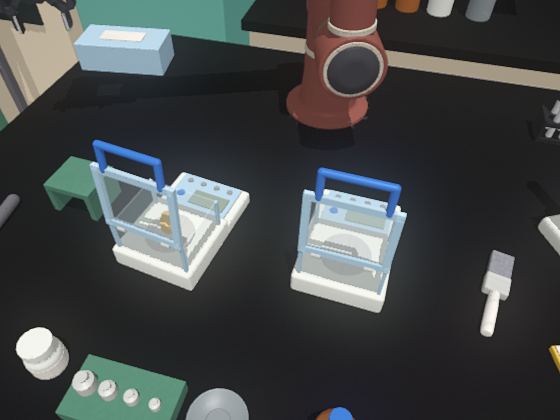

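View pics/top0.png

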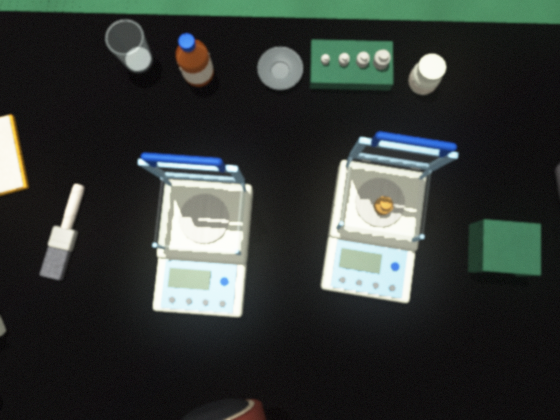

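The loaded balance is on the robot's right: brass weight at top (384,205) and scene (168,222), handle bar at top (375–455,138–150) and scene (97–160,146–163). Next I'll segment the handle and triangulate it.

Create h.py:
```python
import cv2,numpy as np
from station import ctrl
def mask(im,lo,hi): return cv2.inRange(cv2.cvtColor(im,cv2.COLOR_RGB2HSV),lo,hi)
def ray(p,uv,T=None):
    T=p["T"] if T is None else T
    d=T[:3,:3]@np.array([(uv[0]-p["cx"])/p["fx"],(uv[1]-p["cy"])/p["fy"],1]);return T[:3,3],d/np.linalg.norm(d)
def tri(a,b):
    (o1,d1),(o2,d2)=a,b
    s=np.linalg.lstsq(np.c_[d1,-d2],o2-o1,rcond=None)[0]
    x,y=o1+s[0]*d1,o2+s[1]*d2
    return (x+y)/2,np.linalg.norm(x-y)
def proj(p,X,T=None):
    T=p["T"] if T is None else T
    c=np.linalg.inv(T)@np.r_[X,1];return np.array([p["fx"]*c[0]/c[2]+p["cx"],p["fy"]*c[1]/c[2]+p["cy"]])
```

Run:
```python
from h import *
out=[]
for n,(x,y,w,h) in {"scene":(80,130,110,70),"top":(345,120,125,60)}.items():
    im=cv2.imread(f"pics/{n}0.png")[:,:,::-1].copy()
    m=mask(im,(105,170,60),(125,255,255));k=np.zeros_like(m);k[y:y+h,x:x+w]=m[y:y+h,x:x+w]
    c=max(cv2.findContours(k,0,2)[0],key=cv2.contourArea)
    print(n,cv2.contourArea(c),cv2.boundingRect(c),cv2.minAreaRect(c))
    v=im.copy();cv2.drawContours(v,[c],-1,(255,0,0),1)
    out.append(cv2.resize(v[y-5:y+h+5,x:x+w],(560,int((h+10)*560/w)) ,interpolation=0)[:300])
    b=mask(im,(10,120,60),(28,255,255));b[:150]=0;b[260:]=0
    for cc in cv2.findContours(b,0,2)[0]:
        if cv2.contourArea(cc)>15: print(" brass",cv2.boundingRect(cc))
cv2.imwrite("pics/crop.png",np.vstack(out)[:,:,::-1])
```

```text
scene 704.0 (92, 140, 69, 38) ((123.69730377197266, 162.98379516601562), (72.34513854980469, 29.99675941467285), 17.10272979736328)
top 645.0 (373, 131, 85, 25) ((415.229736328125, 143.1216278076172), (83.67908477783203, 14.960308074951172), 9.462322235107422)
 brass (375, 197, 18, 17)
 brass (0, 150, 29, 46)
```

View pics/crop.png

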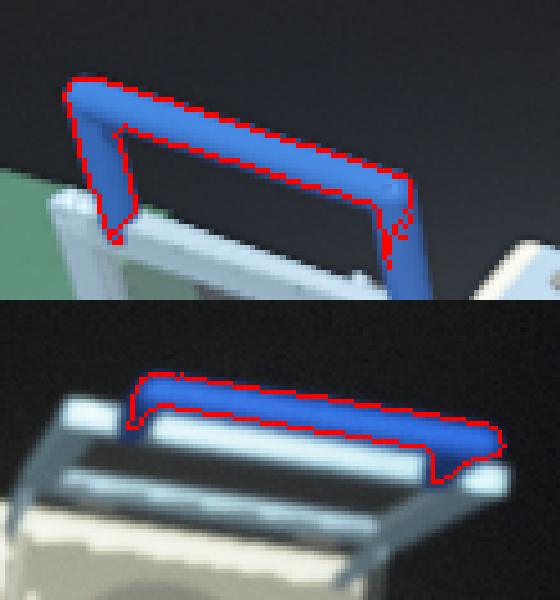

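The crop shows the bar clearly. Bar-end centres are about (96.7,144) and (157.6,162) in scene, and (454,146.5) and (378.5,134.6) in top.

Run:
```python
from h import *
S=ctrl.camera_params("scene");T=ctrl.camera_params("top")
A,ea=tri(ray(S,(96.7,144)),ray(T,(454.4,146.5)))
B,eb=tri(ray(S,(158,162)),ray(T,(378.5,134.6)))
u=(B-A);L=np.linalg.norm(u);u/=L;M=(A+B)/2
print(A,ea,B,eb,L,"mid",M,"yaw",np.degrees(np.arctan2(-u[0],u[1])),"tilt",u[2])
th=np.arcsin((M[2]-.113)/.165);print("theta candidates",th,np.pi-th)
# weight: top view only centroid at z~.08
o,d=ray(T,(384,205.5));print("weight~",o+d*((.085-o[2])/d[2]))
h=np.array([u[1],-u[0],0])
h/=np.linalg.norm(h)
print("fwd axis",h)
for name,t in(("th",th),("pi-th",np.pi-th)):
    H=M+h*0.165*np.cos(t);H[2]=.113
    print(name,"hinge",H,"px",proj(T,H),proj(S,H))
```

```text
[ 0.59652316 -0.24650205  0.27564962] 0.0031669433730790917 [ 0.61057616 -0.14281672  0.27813104] 0.0006010534027639656 0.1046627533014323 mid [ 0.60354966 -0.19465939  0.27689033] yaw -7.718554158303202 tilt 0.023708693414904083
theta candidates 1.4547547767027842 1.686837876887009
weight~ [ 0.54609896 -0.18954252  0.085     ]
fwd axis [ 0.99093976 -0.13430709  0.        ]
th hinge [ 0.62248049 -0.19722518  0.113     ] px [391.55922616 158.90323707] [142.36348841 236.70739516]
pi-th hinge [ 0.58461883 -0.1920936   0.113     ] px [388.71886503 180.42709754] [155.37801752 220.59799863]
```

Add to h.py:
```python
from scipy.spatial.transform import Rotation as R
def delta(pos,Rw):
    o=ctrl.get_obs();R0=R.from_rotvec(o["tool_rot"])
    print("d",np.round(R0.inv().apply(pos-o["tool_pos"]),4),"rv",np.round((R0.inv()*Rw).as_rotvec(),4),"t",o["t"])
def Rt(yaw,a): # closing axis h at heading yaw (world), tool tilted a about bar so that z leans forward(+h)
    h=np.array([np.cos(yaw),np.sin(yaw),0]);dn=np.array([0,0,-1.])
    z=np.cos(a)*dn+np.sin(a)*h;y=np.cos(a)*h-np.sin(a)*dn
    return R.from_matrix(np.c_[np.cross(y,z),y,z])
```

Run:
```python
from h import *
delta(np.array([.603,-.195,.36]),Rt(np.radians(-7.7),0))
```

```text
d [ 0.4677 -0.1971 -0.1294] rv [-0.0015 -0.0011 -1.0086] t 0.1
```

The manual's scale: shifts go in shares of 0.5 m and turns go in shares of pi/2 rad. Converting my numbers, 0.468 m / 0.5 = 0.936, -0.197 m / 0.5 = -0.394, -1.009 rad / 1.5708 = -0.6423.

Emit:
drive_effector:
  ticks:
    - [0.085, [0.2, -0.06, -0.2588], [0, 0, -0.191]]
    - [0.085, [0.2, -0.06, -0.2588], [0, 0, -0.191]]
    - [0.085, [0.2, -0.06, -0.2588], [0, 0, -0.191]]
    - [0.085, [0.936, -0.394, -0.258], [0, 0, -0.6423]]
    - [0.085, [0.936, -0.394, -0.258], [0, 0, -0.6423]]
    - [0.085, [0.936, -0.394, -0.258], [0, 0, -0.6423]]
    - [0.085, [0.936, -0.394, -0.258], [0, 0, -0.6423]]
    - [0.085, [0.936, -0.394, -0.258], [0, 0, -0.6423]]
    - [0.085, [0.936, -0.394, -0.258], [0, 0, -0.6423]]
    - [0.085, [0.936, -0.394, -0.258], [0, 0, -0.6423]]
    - [0.085, [0.936, -0.394, -0.258], [0, 0, -0.6423]]
    - [0.085, [0.936, -0.394, -0.258], [0, 0, -0.6423]]
    - [0.085, [0.936, -0.394, -0.258], [0, 0, -0.6423]]
    - [0.085, [0.936, -0.394, -0.258], [0, 0, -0.6423]]
    - [0.085, [0.936, -0.394, -0.258], [0, 0, -0.6423]]
    - [0.085, [0.936, -0.394, -0.258], [0, 0, -0.6423]]
    - [0.085, [0.936, -0.394, -0.258], [0, 0, -0.6423]]
    - [0.085, [0.936, -0.394, -0.258], [0, 0, -0.6423]]
  clamp_n: 20

```text
t: 1.6
tool_pos: [0.6025, -0.1966, 0.36]
tool_rot: [-2.367, -2.065, 0.001]
contact_force: [0.3, -0.8, 0.4]
opening: 0.0851
grip_force: 0.0
```

Run:
```python
from h import *
o=ctrl.get_obs();im=ctrl.get_image("wrist");cv2.imwrite("pics/w1.png",im[:,:,::-1])
print(o["tool_pos"],o["tool_rot"])
p=ctrl.camera_params("wrist");W=np.eye(4);W[:3,:3]=R.from_rotvec(o["tool_rot"]).as_matrix();W[:3,3]=o["tool_pos"];W=W@p["tool_from_camera"];np.save("W1.npy",W)
m=mask(im,(105,170,60),(125,255,255))
for c in cv2.findContours(m,0,2)[0]:
    if cv2.contourArea(c)>150: print(cv2.contourArea(c),cv2.boundingRect(c),cv2.minAreaRect(c))
for X in ([.6035,-.1947,.277],[.597,-.2465,.277],[.6106,-.1428,.277]): print(proj(p,np.array(X),W))
```

```text
[ 0.60246047 -0.19663018  0.36002332] [-2.36708312e+00 -2.06504702e+00  9.67771620e-04]
1276.0 (275, 140, 17, 134) ((283.0, 206.5), (16.0, 133.0), 0.0)
[280.51176573 212.50042355]
[281.3078534  270.35782587]
[280.37717923 146.26583775]
```

View pics/w1.png

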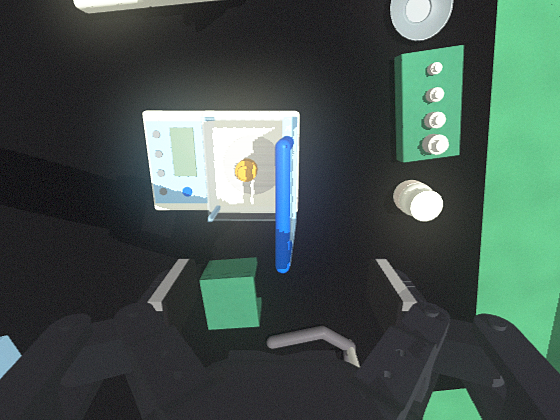

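The wrist view shows the bar running from (285,145) to (283,267), centred between the fingers. The brass weight is on the same balance at (245,170). Next I'll refine the estimate with this third view.

Run:
```python
from h import *
S=ctrl.camera_params("scene");T=ctrl.camera_params("top");p=ctrl.camera_params("wrist");W=np.load("W1.npy")
def multi(rs):
    A=sum(np.eye(3)-np.outer(d,d) for o,d in rs);b=sum((np.eye(3)-np.outer(d,d))@o for o,d in rs)
    X=np.linalg.solve(A,b);return X,[round(1e3*np.linalg.norm(np.cross(X-o,d)),1) for o,d in rs]
A,ra=multi([ray(S,(96.7,144)),ray(T,(454.4,146.5)),ray(p,(283.3,267),W)])
B,rb=multi([ray(S,(158,162)),ray(T,(378.5,134.6)),ray(p,(285,146),W)])
M=(A+B)/2;u=B-A;print(A,ra,B,rb,"M",M,"L",np.linalg.norm(u),"yaw",np.degrees(np.arctan2(-u[0],u[1])))
Wt,e=tri(ray(T,(384,205.5)),ray(p,(245.5,170.5),W));print("weight",Wt,e)
# balance long edge yaw from wrist: far/near edges at table-ish heights; hinge-side edge & front edge, top of base
for z,uvs in ((.042,[(143,112),(152,209)]),(.05,[(300,112),(298,210)])):
    P=[o+d*((z-o[2])/d[2]) for o,d in (ray(p,q,W) for q in uvs)];v=P[1]-P[0];print(np.round(P,3).tolist(),"edge yaw",np.degrees(np.arctan2(v[0],-v[1])))
```

```text
[ 0.59754232 -0.24576109  0.27551388] [np.float64(1.5), np.float64(2.3), np.float64(1.9)] [ 0.61200016 -0.14269235  0.27847337] [np.float64(1.1), np.float64(1.4), np.float64(2.1)] M [ 0.60477124 -0.19422672  0.27699362] L 0.10411990303679791 yaw -7.984997034420399
weight [ 0.54982506 -0.19280982  0.06452838] 0.0017991433888529785
[[0.411, -0.088, 0.042], [0.384, -0.237, 0.042]] edge yaw -10.277082089991511
[[0.642, -0.12, 0.05], [0.621, -0.269, 0.05]] edge yaw -8.000124908835055
```

Converted, 0.102 m / 0.5 = 0.204, 0.002 m / 0.5 = 0.004.

Emit:
drive_effector:
  ticks:
    - [0.085, [0.004, 0.004, 0.06], [0, 0, 0]]
    - [0.085, [0.004, 0.004, 0.12], [0, 0, 0]]
    - [0.085, [0.004, 0.004, 0.17], [0, 0, 0]]
    - [0.085, [0.004, 0.004, 0.204], [0, 0, 0]]
    - [0.03, [0.004, 0.004, 0.204], [0, 0, 0]]
    - [0.03, [0.004, 0.004, 0.204], [0, 0, 0]]
    - [0.03, [0.004, 0.004, 0.204], [0, 0, 0]]
    - [0.03, [0.004, 0.004, 0.204], [0, 0, 0]]
  clamp_n: 20

```text
t: 2.32
tool_pos: [0.6064, -0.1944, 0.261]
tool_rot: [2.363, 2.065, 0.003]
contact_force: [0.3, 0.1, 0.2]
opening: 0.0384
grip_force: 0.0
```

Run:
```python
from h import *
cv2.imwrite("pics/s2.png",ctrl.get_image("scene")[60:260,40:320,::-1].repeat(2,0).repeat(2,1))
```

```text
(no output)
```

View pics/s2.png

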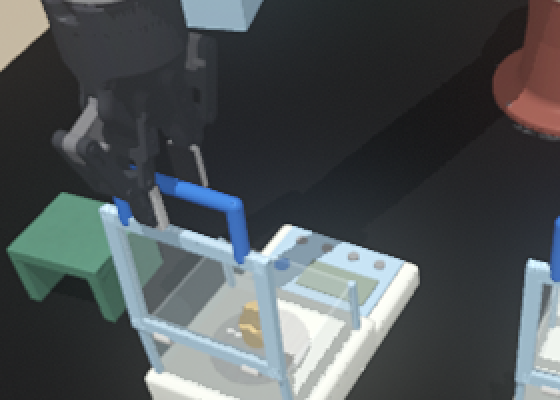

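The fingers straddle the bar, with the bar visible at (155–240,180–205) in the crop. Now closing lightly.

Emit:
drive_effector:
  ticks:
    - [0.0, [0, 0, 0], [0, 0, 0]]
    - [0.0, [0, 0, 0], [0, 0, 0]]
    - [0.0, [0, 0, 0], [0, 0, 0]]
    - [0.0, [0, 0, 0], [0, 0, 0]]
    - [0.0, [0, 0, 0], [0, 0, 0]]
    - [0.0, [0, 0, 0], [0, 0, 0]]
  clamp_n: 20

```text
t: 2.87
tool_pos: [0.6061, -0.1938, 0.2599]
tool_rot: [2.364, 2.066, 0.001]
contact_force: [-1.3, 0.1, 5.9]
opening: 0.011
grip_force: 20.4
```

Create arc.py:
```python
from h import *
import sys
# usage: arc.py th0 [tilt factor]; prints tool-axes shifts for theta decrements from the current pose
th0=float(sys.argv[1]);k=float(sys.argv[2]);step=float(sys.argv[3]);n=int(sys.argv[4])
o=ctrl.get_obs();R0=R.from_rotvec(o["tool_rot"]);g0=o["tool_pos"]-R0.apply([0,0,ctrl.tcp_to_grasp])
h=R0.apply([0,1,0]);h[2]=0;h/=np.linalg.norm(h);e=lambda t:.165*(-np.cos(t)*h+np.sin(t)*np.array([0,0,1]))
print("grasp",np.round(g0,4),"F",np.round(o["contact_force"],1),"op",round(o["opening"],4),"t",o["t"],"implied theta",np.arcsin(min(1,(g0[2]-.113)/.165)))
for i in range(1,n+1):
    t=th0-i*step;g=g0+e(t)-e(th0);Rr=R.from_rotvec([k*i*step,0,0])
    d=R0.inv().apply(g-g0)+Rr.apply([0,0,ctrl.tcp_to_grasp])-[0,0,ctrl.tcp_to_grasp]
    print(round(t,3),np.round(d,4),round(k*i*step,3))
z=(R0*R.from_rotvec([.1,0,0])).apply([0,0,1]);print("z after rx=.1:",z)
```

```bash
python3 arc.py 1.46 0.5 0.06 10
```

```text
grasp [ 0.6061 -0.1938  0.2786] F [-1.3  0.1  5.9] op 0.011 t 2.8667 implied theta 1.5707963267948966
1.4 [ 0.     -0.0104  0.0014] 0.03
1.34 [ 0.     -0.0206  0.0033] 0.06
1.28 [ 0.     -0.0308  0.0058] 0.09
1.22 [ 0.     -0.0407  0.0088] 0.12
1.16 [ 0.     -0.0505  0.0124] 0.15
1.1 [ 0.     -0.06    0.0165] 0.18
1.04 [ 0.     -0.0692  0.0212] 0.21
0.98 [ 0.     -0.0782  0.0263] 0.24
0.92 [ 0.     -0.0868  0.0319] 0.27
0.86 [ 0.     -0.095   0.0379] 0.3
z after rx=.1: [-0.09708479  0.01219183 -0.99520144]
```

```bash
python3 arc.py 1.46 -0.5 0.04 6 | sed -n 2,7p
```

```text
1.42 [ 0.     -0.0062  0.0008] -0.02
1.38 [ 0.     -0.0123  0.0019] -0.04
1.34 [ 0.     -0.0184  0.0033] -0.06
1.3 [ 0.     -0.0244  0.0049] -0.08
1.26 [ 0.     -0.0304  0.0067] -0.1
1.22 [ 0.     -0.0362  0.0088] -0.12
```

Converted, -0.0362 m / 0.5 = -0.0724, -0.0304 m / 0.5 = -0.0608, -0.12 rad / 1.5708 = -0.0764.

Emit:
drive_effector:
  ticks:
    - [0, [0, -0.0124, 0.0016], [-0.0127, 0, 0]]
    - [0, [0, -0.0246, 0.0038], [-0.0255, 0, 0]]
    - [0, [0, -0.0368, 0.0066], [-0.0382, 0, 0]]
    - [0, [0, -0.0488, 0.0098], [-0.0509, 0, 0]]
    - [0, [0, -0.0608, 0.0134], [-0.0637, 0, 0]]
    - [0, [0, -0.0724, 0.0176], [-0.0764, 0, 0]]
    - [0, [0, -0.0724, 0.0176], [-0.0764, 0, 0]]
  clamp_n: 20

```text
t: 3.45
tool_pos: [0.5695, -0.1887, 0.2517]
tool_rot: [2.293, 2.004, 0.123]
contact_force: [-3.0, 2.5, 6.6]
opening: 0.0112
grip_force: 20.8
```

```bash
python3 arc.py 1.22 -0.5 0.05 8
```

```text
grasp [ 0.5672 -0.1884  0.2703] F [-3.   2.5  6.6] op 0.0112 t 3.45 implied theta 1.2639163921439236
1.17 [ 0.     -0.0075  0.0021] -0.025
1.12 [ 0.     -0.0149  0.0045] -0.05
1.07 [ 0.     -0.0222  0.0073] -0.075
1.02 [ 0.     -0.0293  0.0105] -0.1
0.97 [ 0.     -0.0363  0.0141] -0.125
0.92 [ 0.    -0.043  0.018] -0.15
0.87 [ 0.     -0.0496  0.0222] -0.175
0.82 [ 0.     -0.0559  0.0268] -0.2
z after rx=.1: [ 0.02306794 -0.00397534 -0.999726  ]
```

```bash
python3 arc.py 1.24 -0.5 0.05 8 | sed -n 2,9p
```

```text
1.19 [ 0.     -0.0076  0.0019] -0.025
1.14 [ 0.     -0.015   0.0042] -0.05
1.09 [ 0.     -0.0223  0.0068] -0.075
1.04 [ 0.     -0.0295  0.0099] -0.1
0.99 [ 0.     -0.0366  0.0133] -0.125
0.94 [ 0.     -0.0434  0.017 ] -0.15
0.89 [ 0.     -0.05    0.0212] -0.175
0.84 [ 0.     -0.0565  0.0256] -0.2
```

Converted, -0.0565 m / 0.5 = -0.113, -0.05 m / 0.5 = -0.1, -0.2 rad / 1.5708 = -0.1273.

Emit:
drive_effector:
  ticks:
    - [0, [0, -0.0152, 0.0038], [-0.0159, 0, 0]]
    - [0, [0, -0.03, 0.0084], [-0.0318, 0, 0]]
    - [0, [0, -0.0446, 0.0136], [-0.0477, 0, 0]]
    - [0, [0, -0.059, 0.0198], [-0.0637, 0, 0]]
    - [0, [0, -0.0732, 0.0266], [-0.0796, 0, 0]]
    - [0, [0, -0.0868, 0.034], [-0.0955, 0, 0]]
    - [0, [0, -0.1, 0.0424], [-0.1114, 0, 0]]
    - [0, [0, -0.113, 0.0512], [-0.1273, 0, 0]]
    - [0, [0, -0.113, 0.0512], [-0.1273, 0, 0]]
  clamp_n: 20

```text
t: 4.2
tool_pos: [0.5153, -0.1811, 0.2174]
tool_rot: [2.173, 1.9, 0.305]
contact_force: [-8.4, 2.7, 7.6]
opening: 0.0105
grip_force: 21.5
```

```bash
python3 arc.py 0.84 -0.5 0.05 8
```

Run:
```python
from h import *
cv2.imwrite("pics/s3.png",ctrl.get_image("scene")[60:260,40:320,::-1].repeat(2,0).repeat(2,1))
```

```text
grasp [ 0.5095 -0.1803  0.2352] F [-8.4  2.7  7.6] op 0.0105 t 4.2 implied theta 0.8338944002884183
0.79 [-0.     -0.007   0.0035] -0.025
0.74 [-0.     -0.0138  0.0073] -0.05
0.69 [-0.     -0.0204  0.0115] -0.075
0.64 [-0.     -0.0268  0.0161] -0.1
0.59 [-0.     -0.033   0.0209] -0.125
0.54 [-0.     -0.0389  0.0261] -0.15
0.49 [-0.     -0.0446  0.0316] -0.175
0.44 [-0.     -0.0499  0.0373] -0.2
z after rx=.1: [ 0.21467715 -0.02889865 -0.97625744]
```

View pics/s3.png

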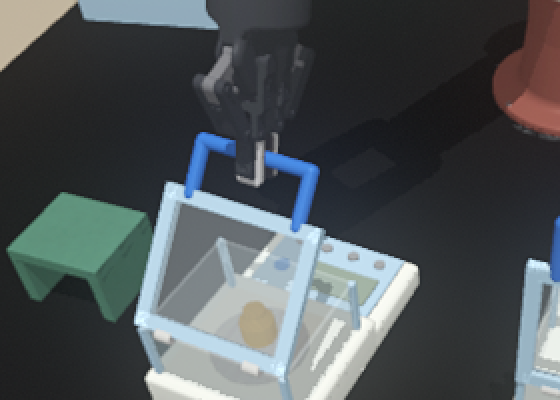

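The cover follows the gripper and the forces are mild. Continuing, with a bias of about 1 mm outward.

Converted, -0.0507 m / 0.5 = -0.1014, -0.0454 m / 0.5 = -0.0908, -0.2 rad / 1.5708 = -0.1273.

Emit:
drive_effector:
  ticks:
    - [0, [0, -0.015, 0.006], [-0.0159, 0, 0]]
    - [0, [0, -0.0292, 0.0132], [-0.0318, 0, 0]]
    - [0, [0, -0.0424, 0.0216], [-0.0477, 0, 0]]
    - [0, [0, -0.0552, 0.0308], [-0.0637, 0, 0]]
    - [0, [0, -0.0676, 0.0404], [-0.0796, 0, 0]]
    - [0, [0, -0.0794, 0.0508], [-0.0955, 0, 0]]
    - [0, [0, -0.0908, 0.0618], [-0.1114, 0, 0]]
    - [0, [0, -0.1014, 0.0732], [-0.1273, 0, 0]]
    - [0, [0, -0.1014, 0.0732], [-0.1273, 0, 0]]
  clamp_n: 20

```text
t: 5.0
tool_pos: [0.4794, -0.1761, 0.1638]
tool_rot: [2.044, 1.784, 0.474]
contact_force: [2.8, -1.6, -2.5]
opening: 0.0113
grip_force: 20.8
```

```bash
python3 arc.py 0.44 -0.5 0.04 12
```

```text
grasp [ 0.4702 -0.1748  0.18  ] F [ 2.8 -1.6 -2.5] op 0.0113 t 5.0 implied theta 0.4184011752811011
0.4 [-0.     -0.0049  0.0039] -0.02
0.36 [-0.     -0.0097  0.008 ] -0.04
0.32 [-0.     -0.0144  0.0123] -0.06
0.28 [-0.     -0.0188  0.0168] -0.08
0.24 [-0.     -0.0231  0.0215] -0.1
0.2 [-0.     -0.0271  0.0263] -0.12
0.16 [-0.     -0.031   0.0313] -0.14
0.12 [-0.     -0.0347  0.0365] -0.16
0.08 [-0.0001 -0.0381  0.0418] -0.18
0.04 [-0.0001 -0.0414  0.0472] -0.2
0.0 [-0.0001 -0.0444  0.0528] -0.22
-0.04 [-0.0001 -0.0472  0.0585] -0.24
z after rx=.1: [ 0.40239389 -0.05355282 -0.91389893]
```

Converted, 0.0365 m / 0.5 = 0.073, -0.0347 m / 0.5 = -0.0694, -0.08 rad / 1.5708 = -0.0509.

Emit:
drive_effector:
  ticks:
    - [0, [0, -0.0098, 0.0078], [-0.0127, 0, 0]]
    - [0, [0, -0.0194, 0.016], [-0.0255, 0, 0]]
    - [0, [0, -0.0288, 0.0246], [-0.0382, 0, 0]]
    - [0, [0, -0.0376, 0.0336], [-0.0509, 0, 0]]
    - [0, [0, -0.0462, 0.043], [-0.0637, 0, 0]]
    - [0, [0, -0.0542, 0.0526], [-0.0764, 0, 0]]
    - [0, [0, -0.062, 0.0626], [-0.0891, 0, 0]]
    - [0, [0, -0.0694, 0.073], [-0.1019, 0, 0]]
    - [0, [0, -0.0694, 0.073], [-0.1019, 0, 0]]
  clamp_n: 20

```text
t: 5.75
tool_pos: [0.4687, -0.1746, 0.1163]
tool_rot: [1.933, 1.687, 0.599]
contact_force: [4.8, 1.5, -1.2]
opening: 0.0113
grip_force: 20.9
```

```bash
python3 arc.py 0.12 -0.5 0.02 9
```

Run:
```python
from h import *
cv2.imwrite("pics/s4.png",ctrl.get_image("scene")[60:260,40:320,::-1].repeat(2,0).repeat(2,1))
```

```text
grasp [ 0.4571 -0.1731  0.1309] F [ 4.8  1.5 -1.2] op 0.0113 t 5.75 implied theta 0.1085963096578653
0.1 [-0.     -0.0022  0.0023] -0.01
0.08 [-0.     -0.0043  0.0047] -0.02
0.06 [-0.     -0.0063  0.0071] -0.03
0.04 [-0.     -0.0083  0.0095] -0.04
0.02 [-0.     -0.0103  0.012 ] -0.05
0.0 [-0.     -0.0122  0.0146] -0.06
-0.02 [-0.     -0.0141  0.0172] -0.07
-0.04 [-0.     -0.0159  0.0198] -0.08
-0.06 [-0.0001 -0.0177  0.0224] -0.09
z after rx=.1: [ 0.54339662 -0.0721987  -0.83636563]
```

View pics/s4.png

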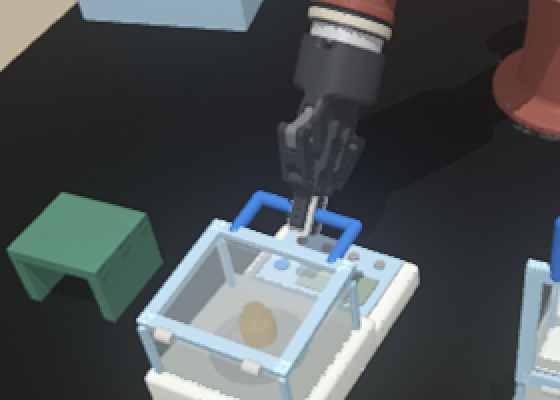

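The cover is almost shut, and the weight is still on its pan at crop (257,325). Finishing slowly.

Converted, 0.012 m / 0.5 = 0.024, 0.0107 m / 0.5 = 0.0214, -0.05 rad / 1.5708 = -0.0318.

Emit:
drive_effector:
  ticks:
    - [0, [0, -0.0044, 0.0046], [-0.0064, 0, 0]]
    - [0, [0, -0.0086, 0.0094], [-0.0127, 0, 0]]
    - [0, [0, -0.0126, 0.0142], [-0.0191, 0, 0]]
    - [0, [0, -0.0166, 0.019], [-0.0255, 0, 0]]
    - [0, [0, -0.0186, 0.0214], [-0.0286, 0, 0]]
    - [0, [0, -0.0206, 0.024], [-0.0318, 0, 0]]
    - [0, [0, -0.0206, 0.024], [-0.0318, 0, 0]]
  clamp_n: 20

```text
t: 6.38
tool_pos: [0.4684, -0.1746, 0.1013]
tool_rot: [1.897, 1.658, 0.635]
contact_force: [0.2, 5.0, -1.6]
opening: 0.0115
grip_force: 21.2
```

```bash
python3 arc.py 0.02 0 0.01 5
```

```text
grasp [ 0.4561 -0.173   0.1152] F [ 0.2  5.  -1.6] op 0.0115 t 6.3833 implied theta 0.013421752503186998
0.01 [-0.     -0.0011  0.0012] 0.0
0.0 [-0.     -0.0022  0.0024] 0.0
-0.01 [-0.     -0.0033  0.0037] 0.0
-0.02 [-0.     -0.0044  0.0049] 0.0
-0.03 [-0.     -0.0055  0.0062] 0.0
z after rx=.1: [ 0.5837345  -0.07760773 -0.80822712]
```

Converted, 0.0024 m / 0.5 = 0.0048, -0.0022 m / 0.5 = -0.0044.

Emit:
drive_effector:
  ticks:
    - [0, [0, -0.0012, 0.0012], [0, 0, 0]]
    - [0, [0, -0.0022, 0.0024], [0, 0, 0]]
    - [0, [0, -0.0034, 0.0036], [0, 0, 0]]
    - [0, [0, -0.0044, 0.0048], [0, 0, 0]]
    - [0, [0, -0.0044, 0.0048], [0, 0, 0]]
  clamp_n: 20

```text
t: 6.8
tool_pos: [0.4684, -0.1746, 0.0983]
tool_rot: [1.897, 1.659, 0.634]
contact_force: [0.1, 4.9, -1.9]
opening: 0.0111
grip_force: 21.3
```

Emit:
drive_effector:
  ticks:
    - [0, [0, -0.0012, 0.0012], [0, 0, 0]]
    - [0, [0, -0.0022, 0.0024], [0, 0, 0]]
    - [0, [0, -0.0022, 0.0024], [0, 0, 0]]
  clamp_n: 20

```text
t: 7.05
tool_pos: [0.4686, -0.1747, 0.0974]
tool_rot: [1.896, 1.66, 0.634]
contact_force: [-9.6, 6.6, 5.8]
opening: 0.0109
grip_force: 22.2
```

Converted, 0.0012 m / 0.5 = 0.0024, -0.001 m / 0.5 = -0.002.

Emit:
drive_effector:
  ticks:
    - [0, [0, -0.001, 0.0012], [0, 0, 0]]
    - [0, [0, -0.002, 0.0024], [0, 0, 0]]
    - [0, [0, -0.002, 0.0024], [0, 0, 0]]
  clamp_n: 20

```text
t: 7.3
tool_pos: [0.469, -0.1749, 0.0969]
tool_rot: [1.895, 1.66, 0.635]
contact_force: [-18.3, 8.7, 13.8]
opening: 0.0113
grip_force: 23.4
```

```bash
python3 arc.py 0 0 0.01 1
```

Run:
```python
from h import *
cv2.imwrite("pics/s5.png",ctrl.get_image("scene")[60:260,40:320,::-1].repeat(2,0).repeat(2,1))
```

```text
grasp [ 0.4566 -0.1733  0.1108] F [-18.3   8.7  13.8] op 0.0113 t 7.3 implied theta -0.013226930095647724
-0.01 [-0.     -0.0011  0.0012] 0.0
z after rx=.1: [ 0.58417326 -0.07735945 -0.80793386]
```

View pics/s5.png

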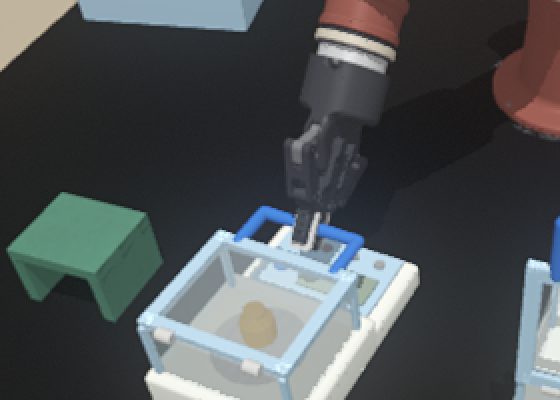

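The cover rests on its stop. Now opening moderately, then backing straight out along the tool axis.

Emit:
drive_effector:
  ticks:
    - [0.036, [0, 0, 0], [0, 0, 0]]
    - [0.036, [0, 0, 0], [0, 0, 0]]
    - [0.036, [0, 0, 0], [0, 0, 0]]
    - [0.036, [0, 0, 0], [0, 0, 0]]
    - [0.036, [0, 0, 0], [0, 0, 0]]

```text
t: 7.77
tool_pos: [0.4687, -0.1754, 0.0956]
tool_rot: [1.896, 1.657, 0.633]
contact_force: [-0.2, -0.5, 0.1]
opening: 0.0361
grip_force: 0.0
```

Emit:
drive_effector:
  ticks:
    - [0.036, [0, 0, -0.02], [0, 0, 0]]
    - [0.036, [0, 0, -0.06], [0, 0, 0]]
    - [0.036, [0, 0, -0.12], [0, 0, 0]]
    - [0.036, [0, 0, -0.18], [0, 0, 0]]
    - [0.036, [0, 0, -0.24], [0, 0, 0]]
    - [0.036, [0, 0, -0.28], [0, 0, 0]]
    - [0.036, [0, 0, -0.28], [0, 0, 0]]
    - [0.036, [0, 0, -0.28], [0, 0, 0]]

```text
t: 8.43
tool_pos: [0.3967, -0.1781, 0.1982]
tool_rot: [1.903, 1.668, 0.634]
contact_force: [-0.1, 1.1, -1.7]
opening: 0.0359
grip_force: 0.0
```

Run:
```python
from h import *
a=ctrl.get_image("scene")[60:340,60:460];cv2.imwrite("pics/s6.png",cv2.resize(a,None,fx=2,fy=2)[:,:,::-1])
```

```text
(no output)
```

View pics/s6.png

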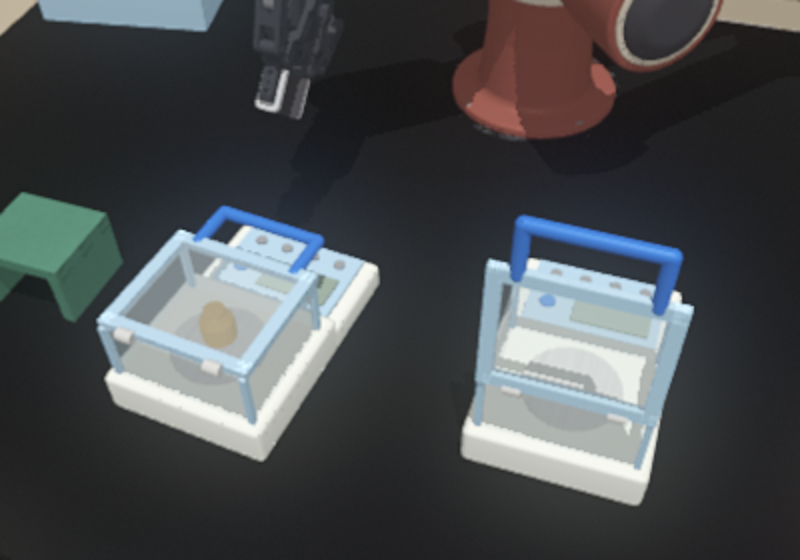

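The cover is shut at crop (210,300), the weight is on its pan at (217,325), the spare cover is still open, and the gripper is clear.

Emit:
drive_effector:
  ticks:
    - [0.036, [0, 0, 0], [0, 0, 0]]
    - [0.036, [0, 0, 0], [0, 0, 0]]
    - [0.036, [0, 0, 0], [0, 0, 0]]
    - [0.036, [0, 0, 0], [0, 0, 0]]

```text
t: 8.82
tool_pos: [0.3966, -0.1769, 0.1966]
tool_rot: [1.905, 1.671, 0.635]
contact_force: [-0.7, 0.1, -0.0]
opening: 0.036
grip_force: 0.0
```

```bash
python3 -c "
from station import ctrl
print(ctrl.finish_job())"
```

```text
the job is handed in; nothing more can be done
None
```

I lowered the loaded balance's cover gently onto its stop and let go of it; the weight is still on its pan, the other cover is untouched, and the job was handed in at about 8.8 s (no verdict was returned).

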